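Find the spacer that clamps the light module in its carrier

TASK

Fit the light module's carrier with the right spacer: try the spacers in the gap between the module and the brass sprung plate until one goes in against the spring, and leave it pushed down to the base plate, upright, roughly centred across the carrier, and held by the spring, with nothing holding it but the carrier. Go gently, never ram or force a spacer that is too thick (stay well under 40 N), put every spacer that does not fit or sits loose back in a pocket of the stand, and leave the other things on the bench alone.

Things in the scene. Friction and masses are not known exactly. Their poses are not given: they have to be found in the camera images.
- carrier: Fixed aluminium carrier, base plate 150 x 80 mm, 10 mm thick; origin at the centre of its underside, z up, on the bench. Across it, centred on y = 0, runs the gap, open above and at both y ends: spacers go in from above, down to the base plate. Brass sprung plate on its +x side, black light module on its -x side. A dark back stop (x 56 to 68 mm, top at 42 mm) stands behind the plate.
- gap_foot (a point): Fixed point on the carrier's base plate: foot of the plate's resting gap face, at carrier x = 8, y = 0, z = 10 mm, axes as the carrier. The module (40 x 56 mm, top 42 mm above this point) is fixed square to the carrier, but at another place each time: its flat grey face looks to +x and lies 9.2 to 20.3 mm from here towards -x. That distance, the resting gap, is not measured.
- plate: Brass sprung plate, 16 (x) x 50 (y) mm, 28 mm tall, so 14 mm lower than the module. Origin: middle of the foot of its gap face, at gap_foot when at rest; axes as the carrier. The spring pushes it to -x with 4 N at rest and 0.5 N more per mm; it yields to +x by 3.5 mm, then is solid. A spacer 0 to 3.5 mm thicker than the resting gap is held; a thinner one drops in loose.
- plate_top (a point): Moves with the plate: middle (y) of its top front edge. From here a sloped lead-in falls towards the gap, 12 mm down and 5 mm to -x, to the flat gap face. A spacer held against the module face and pushed down wedges the plate back; one that is too thick stops on it or on the flat top. Faces are smooth: a fitting spacer takes 2 to 10 N of push.
- stand: Fixed grey stand block 178 (x) x 60 (y) mm, 38 mm tall, with four open pockets in a row along x, centred at x = -63, -21, +21 and +63 mm, each 31 (x) x 40 (y) mm and 34 mm deep (pocket floor 4 mm above the bench). Origin at the centre of its underside.
- spacer_12: Spacer with a green grip, 90 g or so, standing in one of the stand's pockets. Aluminium blade 12 mm thick (x), 30 mm wide (y), 50 mm tall; above it the grip block, 20 (x) x 24 (y) mm, from 50 to 82 mm above the foot. Origin at the centre of the foot, z up. In the gap its x must lie along the carrier's x (either way round).
- spacer_15: Spacer with a yellow grip, 90 g or so, standing in one of the stand's pockets. Aluminium blade 15 mm thick (x), 30 mm wide (y), 50 mm tall; above it the grip block, 20 (x) x 24 (y) mm, from 50 to 82 mm above the foot. Origin at the centre of the foot, z up. In the gap its x must lie along the carrier's x (either way round).
- spacer_18: Spacer with a red grip, 90 g or so, standing in one of the stand's pockets. Aluminium blade 18 mm thick (x), 30 mm wide (y), 50 mm tall; above it the grip block, 20 (x) x 24 (y) mm, from 50 to 82 mm above the foot. Origin at the centre of the foot, z up. In the gap its x must lie along the carrier's x (either way round).
- spacer_21: Spacer with a white grip, 90 g or so, standing in one of the stand's pockets. Aluminium blade 21 mm thick (x), 30 mm wide (y), 50 mm tall; above it the grip block, 20 (x) x 24 (y) mm, from 50 to 82 mm above the foot. Origin at the centre of the foot, z up. In the gap its x must lie along the carrier's x (either way round).
- solder_spool: Bystander: green solder spool, 60 mm across, 40 mm tall, standing. Leave it alone.
- spray_can: Bystander: steel spray can with blue label and white cap, 66 mm across, 190 mm tall, standing. Leave it alone.
- eyepiece: Bystander: black eyepiece, 44 mm across, 36 mm tall, standing. Leave it alone.
- screwdriver: Bystander: screwdriver, 170 mm long, lying. Leave it alone.
- flux_jar: Bystander: amber jar with black cap, 50 mm across, 55 mm tall. Leave it alone.
- circuit_board: Bystander: green circuit board, 80 x 60 x 4 mm, lying flat. Leave it alone.
- focus_knob: Bystander: blue knob, 36 mm across, 22 mm tall, standing. Leave it alone.
There are look-alikes about, which are no part of the job. What is shaped like the spacer_12 but blue is not meant.

How it is judged:
At the end, for the whole second after the job is handed in: One spacer is in the gap: foot within 2.5 mm of the base plate, upright within 0.08 rad, square within 0.12 rad, within 12 mm of the carrier centre in y, pressed by the plate with over 1.5 N, at rest; the others are at rest in the stand. If two fit, either will do (((contact force between spacer_12 and plate above 1.5 N and z of spacer_12 in the frame of carrier between 0.006 and 0.0125 m and y of spacer_12 in the frame of carrier between -0.012 and 0.012 m and x of spacer_12 in the frame of carrier between -0.012 and 0.012 m and angle between the z axis of spacer_12 and the z axis of carrier, either way round below 0.08 rad and angle between the x axis of spacer_12 and the x axis of carrier, either way round below 0.12 rad and linear speed of spacer_12 below 0.01 m/s and (x of spacer_15 in the frame of stand between -0.089 and 0.089 m and y of spacer_15 in the frame of stand between -0.03 and 0.03 m and z of spacer_15 in the frame of stand below 0.012 m and linear speed of spacer_15 below 0.02 m/s) and (x of spacer_18 in the frame of stand between -0.089 and 0.089 m and y of spacer_18 in the frame of stand between -0.03 and 0.03 m and z of spacer_18 in the frame of stand below 0.012 m and linear speed of spacer_18 below 0.02 m/s) and (x of spacer_21 in the frame of stand between -0.089 and 0.089 m and y of spacer_21 in the frame of stand between -0.03 and 0.03 m and z of spacer_21 in the frame of stand below 0.012 m and linear speed of spacer_21 below 0.02 m/s)) or (contact force between spacer_15 and plate above 1.5 N and z of spacer_15 in the frame of carrier between 0.006 and 0.0125 m and y of spacer_15 in the frame of carrier between -0.012 and 0.012 m and x of spacer_15 in the frame of carrier between -0.012 and 0.012 m and angle between the z axis of spacer_15 and the z axis of carrier, either way round below 0.08 rad and angle between the x axis of spacer_15 and the x axis of carrier, either way round below 0.12 rad and linear speed of spacer_15 below 0.01 m/s and (x of spacer_12 in the frame of stand between -0.089 and 0.089 m and y of spacer_12 in the frame of stand between -0.03 and 0.03 m and z of spacer_12 in the frame of stand below 0.012 m and linear speed of spacer_12 below 0.02 m/s) and (x of spacer_18 in the frame of stand between -0.089 and 0.089 m and y of spacer_18 in the frame of stand between -0.03 and 0.03 m and z of spacer_18 in the frame of stand below 0.012 m and linear speed of spacer_18 below 0.02 m/s) and (x of spacer_21 in the frame of stand between -0.089 and 0.089 m and y of spacer_21 in the frame of stand between -0.03 and 0.03 m and z of spacer_21 in the frame of stand below 0.012 m and linear speed of spacer_21 below 0.02 m/s)) or (contact force between spacer_18 and plate above 1.5 N and z of spacer_18 in the frame of carrier between 0.006 and 0.0125 m and y of spacer_18 in the frame of carrier between -0.012 and 0.012 m and x of spacer_18 in the frame of carrier between -0.012 and 0.012 m and angle between the z axis of spacer_18 and the z axis of carrier, either way round below 0.08 rad and angle between the x axis of spacer_18 and the x axis of carrier, either way round below 0.12 rad and linear speed of spacer_18 below 0.01 m/s and (x of spacer_12 in the frame of stand between -0.089 and 0.089 m and y of spacer_12 in the frame of stand between -0.03 and 0.03 m and z of spacer_12 in the frame of stand below 0.012 m and linear speed of spacer_12 below 0.02 m/s) and (x of spacer_15 in the frame of stand between -0.089 and 0.089 m and y of spacer_15 in the frame of stand between -0.03 and 0.03 m and z of spacer_15 in the frame of stand below 0.012 m and linear speed of spacer_15 below 0.02 m/s) and (x of spacer_21 in the frame of stand between -0.089 and 0.089 m and y of spacer_21 in the frame of stand between -0.03 and 0.03 m and z of spacer_21 in the frame of stand below 0.012 m and linear speed of spacer_21 below 0.02 m/s)) or (contact force between spacer_21 and plate above 1.5 N and z of spacer_21 in the frame of carrier between 0.006 and 0.0125 m and y of spacer_21 in the frame of carrier between -0.012 and 0.012 m and x of spacer_21 in the frame of carrier between -0.012 and 0.012 m and angle between the z axis of spacer_21 and the z axis of carrier, either way round below 0.08 rad and angle between the x axis of spacer_21 and the x axis of carrier, either way round below 0.12 rad and linear speed of spacer_21 below 0.01 m/s and (x of spacer_12 in the frame of stand between -0.089 and 0.089 m and y of spacer_12 in the frame of stand between -0.03 and 0.03 m and z of spacer_12 in the frame of stand below 0.012 m and linear speed of spacer_12 below 0.02 m/s) and (x of spacer_15 in the frame of stand between -0.089 and 0.089 m and y of spacer_15 in the frame of stand between -0.03 and 0.03 m and z of spacer_15 in the frame of stand below 0.012 m and linear speed of spacer_15 below 0.02 m/s) and (x of spacer_18 in the frame of stand between -0.089 and 0.089 m and y of spacer_18 in the frame of stand between -0.03 and 0.03 m and z of spacer_18 in the frame of stand below 0.012 m and linear speed of spacer_18 below 0.02 m/s)))); the robot touches nothing.
It fails at once if the carrier, its plate or a spacer on it is loaded with more than 40 N (contact force between anything else and carrier above 40 N).
It fails at once if a bystander is moved by more than 20 mm (distance of any of solder_spool, spray_can, eyepiece, screwdriver, flux_jar, circuit_board, focus_knob from where it was at the start of the episode above 0.02 m).
It also fails if it takes over 72 s, if anything falls off the work surface, if the arm or the gripper's body presses on something with over 40 N, if the wrist force passes 120 N, or if a joint passes its speed limit or range.

ROBOT

A 6-joint arm with a two-finger parallel gripper is mounted at the origin on the work surface. World frame = base frame: x ahead of the robot, y to its left, z up, the work surface at z = 0. Lengths are in m, angles in rad, forces in N, time in s.
With the tool pointing down it reaches from about 0.25 to 0.775 m from the base axis. Payload 4 kg.
Tool frame: the origin (TCP) lies at the very end of the fingers, on their centre line; the grasp point (between the pads) lies 19 mm behind it; z points along the fingers, y is the line along which they close (so a half turn about z gives the same grasp; the last joint's range is limited). The gripper opens to 94 mm and grips with 3 to 60 N. Pads are 16 mm wide; open, the fingers measure 119 mm over their backs; the gripper's body (75 mm by 177 mm) begins 78 mm behind the grasp point.
Start: joints at [-1.31, 0.087, 1.371, -0, 1.684, -0.103], TCP at [0.196, -0.514, 0.206] pointing down, gripper open.
Joint ranges: [-3.1, 3.1], [-0.76, 2.03], [0.27, 2.55], [-1.08, 4.22], [0.17, 2.65], [-2.57, 2.57]. Speed limits (rad/s): [2.79, 2.79, 3.14, 3.14, 3.14, 3.14].

INTERFACE

Orientations are given as [roll, pitch, yaw] about the fixed x, y, z axes, in that order (R = Rz(yaw) Ry(pitch) Rx(roll)).
In Python, from cell import monitor, grab_frame, get_calibration, workorder, spot_in gives the robot as it stands.
- The arm moves only by the shell command python3 -m handwheel 'ROWS'. ROWS is JSON, a list of rows, each a list of 5 numbers: the finger opening in m, from 0 to 0.094, then the shift along the world's x, y, z in m, then the turn about the world's z in rad. A call has 1 to 5 rows; each row is the pose to reach, as a shift and turn from the pose commanded when the call began; what a row does not reach only later rows make up. A row lasts 1/12 s, in which the tool goes at most 41.7 mm and 7.16 degrees, less where a joint would pass 70% of its speed; a pose out of reach is approached as far as the arm can. A call with a gripper value outside its range is refused whole. The fingers move at their own pace and stop on an object; the grip force is fixed at half the most. Time passes only in rows, so rows that repeat a pose let the fingers close. It gives the time, the measured TCP pose, the force, the opening and the grip force at its end, in the units of the state.
- monitor.sense(): the state, without advancing time (a new reading comes with each control period).
- grab_frame(name): name is "scene" or "top"; returns the picture (480x640x3 uint8, red, green, blue); there is no depth.
- get_calibration(name): a dict with "fov_y" (degrees; the focal length in pixels is half the picture's height over the tangent of half this angle, whatever the lens; pixels are square), "cx", "cy" (the principal point, pixels), "xyz" and "attitude" of the camera in the world. Camera axes: x right, y down, z forward; pixel columns grow to the right and rows downward; lengths in m; the calibration is good to about 2 mm. A picture is of the moment at which its call begins. get_calibration takes no time and is no camera call.
- workorder.close_job(): hands the job in; it is judged then, once.
Trained networks look in the newest picture that a camera, given by its name, has taken for a name from the list of things; names that differ only in an ending like _2 or _b are one class to them, and where a whole thing is asked for, a point or a joint stands for the part that bears it (a point fixed in the world has none). Each returns a list of dicts, best first, with "p" (0 to 1); they miss things now and then, are a little off and sometimes report something else, mostly with a low value. They report only what shows in the picture. A call takes as long as a camera call. They do not tell look-alikes from the thing itself.
- spot_in(camera, label): "centre" ([column, row] in pixels, amid what is visible of it).
The state is a dict: "time_s": time; "joints": joint angles; "qvel": joint speeds; "joint_torque": joint torques, N m; "tool_pos": TCP position; "tcp_rot": TCP orientation; "ft_force": force on the tool from outside, world axes, zero at the start; "torque": the same for the moment, N m; "width": opening from 0.0 (shut) to 1.0 (fully open); "finger_force": force on a finger pad.
Only numpy, scipy, OpenCV 4.12 (cv2) and the standard library are available. Lean on these libraries where they do the work, as an engineer would, in place of code of your own. Each camera call takes 0.05 s, during which the arm holds its last target. There are 200 camera calls.

## Working session

There is one attempt and no reset: what is moved stays moved. The work goes in short steps, Python scripts to look and compute and a shell command to move; the robot and the scene stay as the last step left them, time stands still between calls to the robot, and variables do not carry over. Pictures are saved under pics/ and viewed, at most 10 in all, crops included, and the job is handed in when it is done.

```bash
mkdir -p pics; cat > h.py <<'E'
import numpy as np, cv2
from cell import monitor, grab_frame, get_calibration, workorder, spot_in
from scipy.spatial.transform import Rotation as R
def ray(cam,px):
    c=get_calibration(cam); f=240/np.tan(np.radians(c['fov_y'])/2)
    d=np.array([(px[0]-c['cx'])/f,(px[1]-c['cy'])/f,1]); a=np.array(c['attitude'])
    M=a if a.shape==(3,3) else R.from_euler('xyz',a).as_matrix()
    return np.array(c['xyz']),M@d
def at(cam,px,z):
    o,d=ray(cam,px); return (o+d*(z-o[2])/d[2])
def proj(cam,P):
    c=get_calibration(cam); f=240/np.tan(np.radians(c['fov_y'])/2)
    a=np.array(c['attitude']); M=a if a.shape==(3,3) else R.from_euler('xyz',a).as_matrix()
    q=M.T@(np.array(P)-c['xyz']); return np.array([c['cx']+f*q[0]/q[2],c['cy']+f*q[1]/q[2]])
E
python3 - <<'E'
from h import *
for c in ['scene','top']:
    print(get_calibration(c)); cv2.imwrite(f'pics/{c}0.png',grab_frame(c)[:,:,::-1])
for l in ['carrier','stand','plate','plate_top','gap_foot','spacer_12','spacer_15','spacer_18','spacer_21']:
    try: print(l,[(np.round(d['centre']).tolist(),round(d['p'],2)) for d in spot_in('top',l)][:4])
    except Exception as e: print(l,e)
print(monitor.sense())
E
```

```text
{'fov_y': 55.44280135408023, 'cx': 321.38423612117026, 'cy': 244.54757518923498, 'xyz': array([0.99910643, 0.68275406, 0.77648506]), 'attitude': array([-2.29435435,  0.00890066,  2.57909279])}
{'fov_y': 53.02320793413014, 'cx': 312.5698949499822, 'cy': 240.9091543175036, 'xyz': array([0.378065 , 0.0029848, 1.046144 ]), 'attitude': array([-2.93925917,  0.0039019 , -1.43355059])}
carrier [([361.0, 278.0], 0.68), ([309.0, 318.0], 0.32)]
stand [([221.0, 262.0], 0.72)]
plate [([360.0, 275.0], 0.72), ([212.0, 285.0], 0.68), ([307.0, 160.0], 0.48)]
plate_top [([359.0, 278.0], 0.71)]
gap_foot [([355.0, 276.0], 0.94), ([391.0, 177.0], 0.4)]
spacer_12 [([249.0, 295.0], 0.67), ([222.0, 230.0], 0.6), ([211.0, 247.0], 0.55), ([209.0, 268.0], 0.52)]
spacer_15 [([249.0, 295.0], 0.67), ([222.0, 230.0], 0.6), ([211.0, 247.0], 0.55), ([209.0, 268.0], 0.52)]
spacer_18 [([249.0, 295.0], 0.67), ([222.0, 230.0], 0.6), ([211.0, 247.0], 0.55), ([209.0, 268.0], 0.52)]
spacer_21 [([249.0, 295.0], 0.67), ([222.0, 230.0], 0.6), ([211.0, 247.0], 0.55), ([209.0, 268.0], 0.52)]
{'time_s': 0.55, 'joints': array([-1.31010794e+00,  8.71956874e-02,  1.37069078e+00, -9.25849019e-06,
        1.68360223e+00, -1.03081446e-01]), 'qvel': array([ 0.00161832, -0.00069984,  0.00110068, -0.00038316, -0.0011985 ,
       -0.00059381]), 'joint_torque': array([-4.61429063e-04, -3.39702451e+01, -3.02346289e+01,  7.16969627e-02,
        2.40064115e-02, -1.85921145e-06]), 'tool_pos': array([ 0.1956975 , -0.5140285 ,  0.20551292]), 'tcp_rot': array([3.14149019e+00, 1.98479899e-05, 3.63768786e-01]), 'ft_force': array([-0.06205567,  0.27567652,  0.86592267]), 'torque': array([ 0.04893662, -0.02393483,  0.01787227]), 'finger_force': 0.0, 'width': 1.0005367536363547}
```

View pics/top0.png

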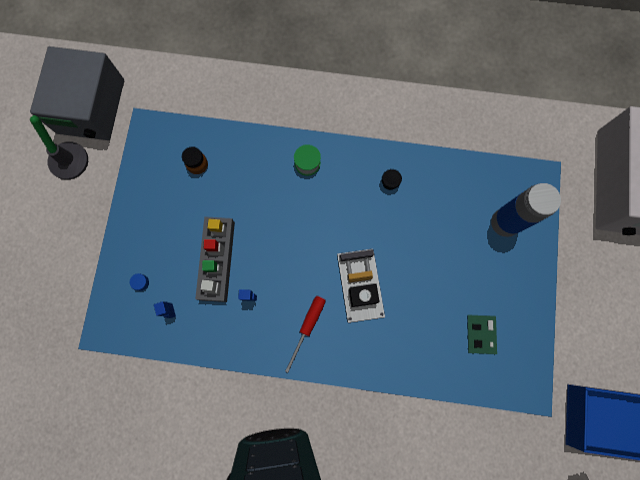

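View pics/scene0.png

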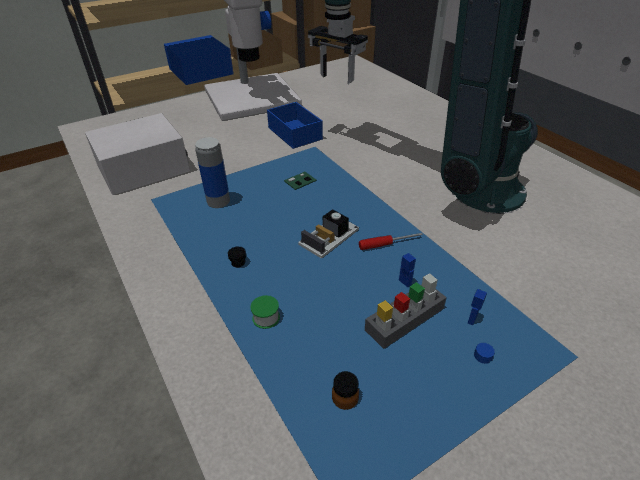

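In the top view the stand is at (215,260), with grips yellow (216,226), red (211,245), green (209,267) and white (208,286). The carrier is at (361,285). The blue look-alikes at (247,296) and (164,310) stand outside the stand and aren't wanted; spacer_12 is the green one at (209,267). I'll confirm that in an enlarged crop.

```bash
python3 - <<'E'
from h import *
a=cv2.imread('pics/top0.png')
A=cv2.resize(a[208:308,185:260],None,fx=6,fy=6,interpolation=cv2.INTER_CUBIC)[:,:400]
B=cv2.resize(a[240:340,325:392],None,fx=6,fy=6,interpolation=cv2.INTER_CUBIC)[:,:400]
cv2.imwrite('pics/crop1.png',np.hstack([A,B]))
hsv=cv2.cvtColor(a,cv2.COLOR_BGR2HSV)
for n,c in dict(y=(216,226),r=(211,245),g=(209,267),w=(208,286),brass=(360,275)).items(): print(n,a[c[1],c[0]],hsv[c[1],c[0]],at('top',c,.086).round(4))
E
```

```text
y [ 34 138 168] [ 23 203 168] [0.5766 0.2342 0.086 ]
r [ 24  27 147] [  1 213 147] [0.5361 0.2373 0.086 ]
g [ 57 112  36] [ 68 173 112] [0.4911 0.2332 0.086 ]
w [160 165 162] [ 48   8 165] [0.453  0.2283 0.086 ]
brass [ 50 109 143] [ 19 166 143] [ 0.5164 -0.0702  0.086 ]
```

View pics/crop1.png

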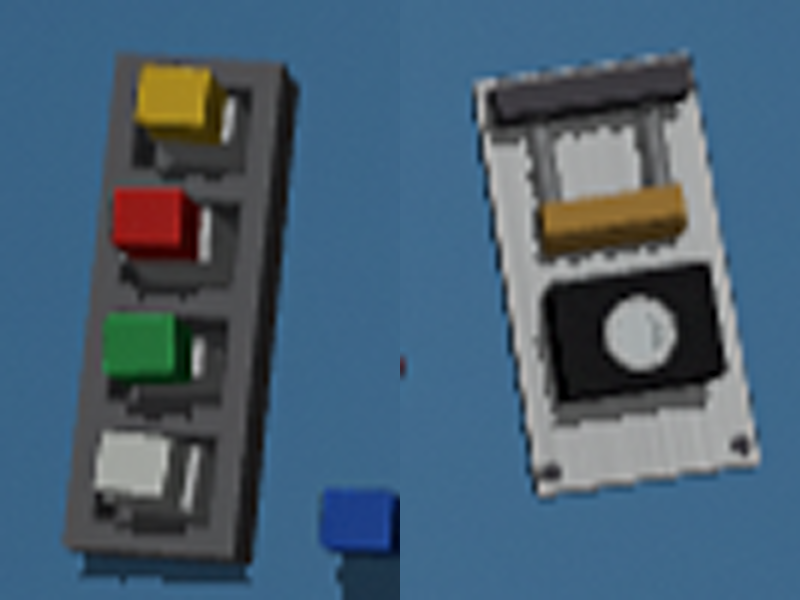

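```bash
python3 - <<'E'
from h import *
from scipy.optimize import least_squares
A=lambda p:(185+p[0]/6-.4,208+p[1]/6-.4); B=lambda p:(325+(p[0]-400)/6-.4,240+p[1]/6-.4)
def fit(name,pts,z,dx,dy,f,x0=0):
    # corners order: (+x,+y) image upper-left, (+x,-y), (-x,-y), (-x,+y)
    P=np.array([at('top',f(p),z)[:2] for p in pts]); L=np.array([[1,1],[1,-1],[-1,-1],[-1,1]])*[dx/2,dy/2]
    r=least_squares(lambda v:((L@np.array([[np.cos(v[2]),np.sin(v[2])],[-np.sin(v[2]),np.cos(v[2])]])+v[:2]-P).ravel()),[*P.mean(0),0])
    print(name,r.x.round(4),'res',np.sqrt(np.mean(r.fun**2)).round(4)); return r.x
s=fit('stand',[(117,53),(280,63),(240,555),(65,545)],.038,.178,.06,A)
c=fit('carrier',[(475,85),(688,55),(757,462),(540,492)],.010,.15,.08,B)
m=fit('module',[(545,285),(708,262),(725,368),(560,402)],.052,.04,.056,B)
for n,q in dict(y=[(143,65),(212,68),(207,125),(137,118)],r=[(115,189),(184,189),(179,245),(112,240)],g=[(106,313),(175,313),(172,372),(103,367)],w=[(100,433),(168,435),(163,495),(96,487)]).items():
    fit(n,q,.086,.02,.024,A)
u=np.array([np.cos(c[2]),np.sin(c[2])]); print('module x in carrier',(m[:2]-c[:2])@u, 'y',(m[:2]-c[:2])@[-u[1],u[0]],'gap',.008-((m[:2]-c[:2])@u+.02))
# plate front top edge z .038 (top of slope): back edge/front
for p in [(540,207),(683,185),(547,236),(686,216)]:
    q=at('top',B(p),.038)[:2]-c[:2]; print('plate top edges in carrier',(q@u).round(4),(q@[-u[1],u[0]]).round(4))
E
```

```text
stand [0.5181 0.238  0.0852] res 0.0006
carrier [ 0.5066 -0.0793  0.2794] res 0.0009
module [ 0.4823 -0.0851  0.2921] res 0.0011
y [0.5817 0.2399 0.0702] res 0.0003
r [0.5386 0.2415 0.1023] res 0.0007
g [0.4958 0.2366 0.1117] res 0.0005
w [0.4552 0.2316 0.0794] res 0.0007
module x in carrier -0.0249170239965456 y 0.0011171210917814709 gap 0.0129170239965456
plate top edges in carrier 0.0231 0.0254
plate top edges in carrier 0.0237 -0.0256
plate top edges in carrier 0.0126 0.0246
plate top edges in carrier 0.0127 -0.0248
```

Crop confirms yellow/red/green/white in the stand. The gap measures about 12.9 mm, so the yellow 15 mm spacer is the best first try. I'll go above it.

```bash
for i in 1; do
python3 -m handwheel '[[0.06,0.095,0.18,0,-0.1],[0.06,0.095,0.18,0,-0.2],[0.06,0.095,0.18,0,-0.28],[0.06,0.095,0.18,0,-0.28],[0.06,0.095,0.18,0,-0.28]]' >/dev/null
python3 -m handwheel '[[0.06,0.095,0.18,0,0],[0.06,0.095,0.18,0,0],[0.06,0.095,0.18,0,0],[0.06,0.095,0.18,0,0],[0.06,0.095,0.18,0,0]]' >/dev/null
python3 -m handwheel '[[0.06,0.095,0.18,0,0],[0.06,0.095,0.18,0,0],[0.06,0.095,0.18,0,0],[0.06,0.095,0.18,0,0],[0.06,0.095,0.18,0,0]]' >/dev/null
python3 -m handwheel '[[0.06,0.095,0.18,0,0],[0.06,0.095,0.18,0,0],[0.06,0.095,0.18,0,0],[0.06,0.095,0.18,0,0],[0.06,0.095,0.18,0,0]]'
done
```

```text
time_s: 2.22
tool_pos: [0.5763, 0.2086, 0.2053]
tcp_rot: [-3.141, -0.0, 0.085]
ft_force: [0.7, -0.4, 0.4]
width: 0.633
finger_force: 0.0
```

```bash
python3 -m handwheel '[[0.06,0.005,0.032,0,0],[0.06,0.005,0.032,-0.04,0],[0.06,0.005,0.032,-0.08,0],[0.06,0.005,0.032,-0.105,0],[0.06,0.005,0.032,-0.105,0]]'
python3 - <<'E'
from h import *
out=[]
for c,z in [('scene',.07),('top',.086)]:
    im=grab_frame(c)[:,:,::-1]; u,v=proj(c,[.5815,.241,.07]).astype(int)
    k=im[max(v-50,0):v+50,max(u-50,0):u+50]; out.append(cv2.resize(k,(400,400),interpolation=cv2.INTER_CUBIC)); print(c,u,v)
cv2.imwrite('pics/look1.png',np.hstack(out))
E
```

```text
time_s: 2.63
tool_pos: [0.576, 0.237, 0.0922]
tcp_rot: [3.138, 0.014, 0.084]
ft_force: [-0.2, -0.5, -1.7]
width: 0.636
finger_force: 0.0
scene 383 311
top 214 225
```

View pics/look1.png

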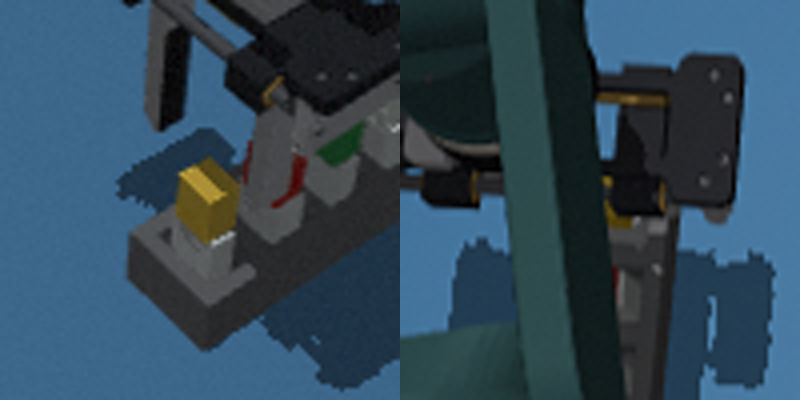

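The scene crop shows the yellow grip top near (384,303) and the open fingers around it. I'll check their projection against the settled pose.

```bash
python3 -m handwheel '[[0.06,0,0,0,0],[0.06,0,0,0,0]]'
python3 - <<'E'
from h import *
p=monitor.sense()['tool_pos'];y=np.array([-np.sin(.085),np.cos(.085),0])
print('tcp',proj('scene',p),'tips',proj('scene',p+.03*y),proj('scene',p-.03*y),'grip top',proj('scene',[.5817,.2399,.086]))
im=grab_frame('scene')[:,:,::-1]; h=cv2.cvtColor(np.ascontiguousarray(im),cv2.COLOR_BGR2HSV)
m=((h[:,:,0]>19)&(h[:,:,0]<32)&(h[:,:,1]>140)&(h[:,:,2]>150)).astype('uint8'); m[:, :365]=0;m[:,410:]=0;m[:285]=0;m[340:]=0
n,l,s,c=cv2.connectedComponentsWithStats(m); print(s[1:],c[1:].round(1)) # bright top face
cv2.imwrite('pics/look2.png',cv2.resize(im[265:340,340:440],None,fx=8,fy=8,interpolation=cv2.INTER_CUBIC))
E
```

```text
time_s: 2.9
tool_pos: [0.5827, 0.2384, 0.1042]
tcp_rot: [-3.14, -0.006, 0.083]
ft_force: [0.5, 0.5, -0.1]
width: 0.638
finger_force: 0.0
tcp [383.41891309 299.38835518] tips [394.14859352 308.72969663] [373.11434929 290.4171235 ] grip top [383.55484979 305.82431845]
[[378 303  11   9  33]] [[382.6 306.8]]
```

View pics/look2.png

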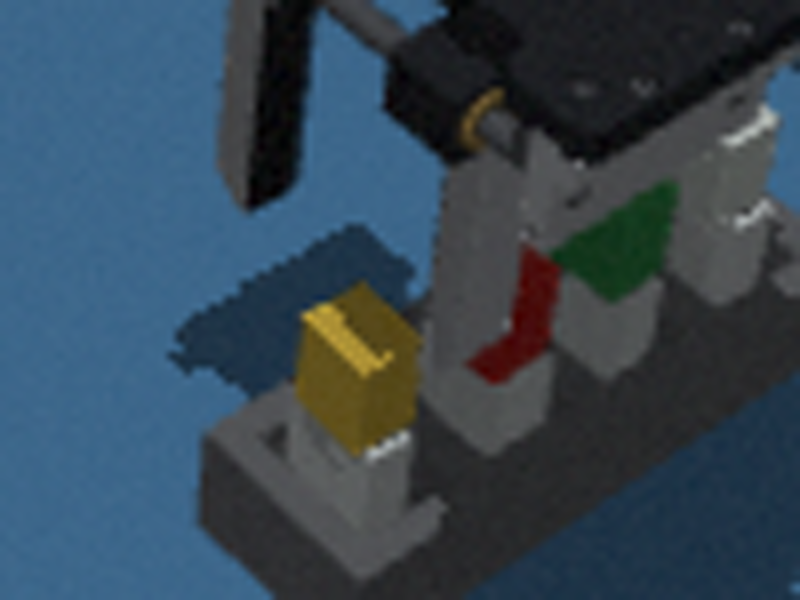

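Fingers straddle the yellow grip, and the projections agree within about 2 px. Descend and grip.

```bash
python3 -m handwheel '[[0.06,0,0.001,-0.022,0],[0.06,0,0.001,-0.042,0],[0.06,0,0.001,-0.042,0],[0.06,0,0.001,-0.042,0],[0.06,0,0.001,-0.042,0]]'
python3 -m handwheel '[[0.0,0,0,0,0],[0.0,0,0,0,0],[0.0,0,0,0,0],[0.0,0,0,0,0],[0.0,0,0,0,0]]'
python3 -m handwheel '[[0.0,0,0,0,0],[0.0,0,0,0.03,0],[0.0,0,0,0.06,0],[0.0,0,0,0.075,0],[0.0,0,0,0.075,0]]'
```

```text
time_s: 3.37
tool_pos: [0.5818, 0.2392, 0.0606]
tcp_rot: [-3.141, -0.003, 0.084]
ft_force: [0.2, 0.3, -0.6]
width: 0.638
finger_force: 0.0
time_s: 3.78
tool_pos: [0.5809, 0.2391, 0.0589]
tcp_rot: [-3.142, -0.001, 0.084]
ft_force: [-0.4, -0.6, 0.9]
width: 0.32
finger_force: 0.0
time_s: 4.2
tool_pos: [0.5832, 0.2398, 0.1387]
tcp_rot: [-3.14, -0.009, 0.084]
ft_force: [1.0, 0.5, 0.1]
width: 0.249
finger_force: 30.0
```

```bash
python3 -m handwheel '[[0,-0.035,-0.159,0.01,0.1],[0,-0.035,-0.159,0.01,0.2],[0,-0.035,-0.159,0.01,0.2],[0,-0.035,-0.159,0.01,0.2],[0,-0.035,-0.159,0.01,0.2]]' >/dev/null
python3 -m handwheel '[[0,-0.0355,-0.159,0,0],[0,-0.0355,-0.159,0,0],[0,-0.0355,-0.159,0,0],[0,-0.0355,-0.159,0,0],[0,-0.0355,-0.159,0,0]]'
python3 -m handwheel '[[0,0,0,0,0],[0,0,0,0,0],[0,0,0,0,0],[0,0,0,0,0]]'
python3 -m handwheel '[[0,0,0,0,0],[0,0,0,0,0]]'
python3 - <<'E'
from h import *
out=[]
for c,z in [('scene',.09),('top',.09)]:
    im=grab_frame(c)[:,:,::-1]; u,v=proj(c,[.51,-.078,.06]).astype(int); print(c,u,v)
    cv2.imwrite(f'pics/raw3_{c}.png',im); out.append(cv2.resize(im[v-40:v+35,u-50:u+50],None,fx=(8 if c=='scene' else 3),fy=8,interpolation=cv2.INTER_CUBIC))
cv2.imwrite('pics/look3.png',out[0])
E
```

```text
time_s: 5.03
tool_pos: [0.5081, -0.0847, 0.1417]
tcp_rot: [3.139, 0.004, 0.276]
ft_force: [-0.1, 0.2, -1.8]
width: 0.254
finger_force: 30.0
time_s: 5.37
tool_pos: [0.5104, -0.0775, 0.143]
tcp_rot: [-3.141, 0.0, 0.286]
ft_force: [0.4, 0.1, -1.0]
width: 0.254
finger_force: 30.0
time_s: 5.53
tool_pos: [0.5104, -0.078, 0.1434]
tcp_rot: [-3.142, 0.0, 0.286]
ft_force: [-0.5, -0.4, -0.4]
width: 0.252
finger_force: 30.0
scene 327 220
top 362 280
```

View pics/look3.png

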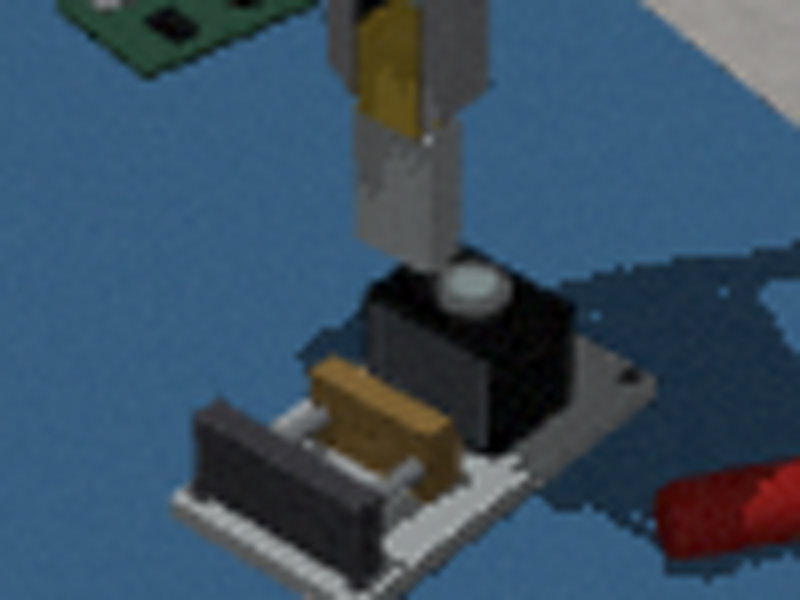

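```bash
python3 - <<'E'
from h import *
p=np.array([.5104,-.078,.1434]); a=.286; ex=np.array([np.cos(a),np.sin(a),0]); ey=np.array([-ex[1],ex[0],0])
obs=np.array([(321.4,210),(330.8,213.8),(334.5,210.6)])-.4
S=[(1,-1),(1,1),(-1,1)]
from scipy.optimize import least_squares
f=lambda v:np.concatenate([proj('scene',p+[0,0,v[2]]+(v[0]+sx*.0075)*ex+(v[1]+sy*.015)*ey)-o for (sx,sy),o in zip(S,obs)])
for h in (-.054,): print([proj('scene',p+[0,0,h]+sx*.0075*ex+sy*.015*ey).round(1) for sx,sy in S],obs)
r=least_squares(f,[0,0,-.054]); print('spacer offset in tool x,y and foot dz (scene):',r.x.round(4),r.fun.round(1))
# module grey face and plate corners from the scene view, carrier frame
c=np.array([.5066,-.0793]);a=.2794
T=lambda px,z:(lambda q:[(q@[np.cos(a),np.sin(a)]).round(4),(q@[-np.sin(a),np.cos(a)]).round(4)])(at('scene',(277+px[0]/8-.4,180+px[1]/8-.4),z)[:2]-c)
print('module face top corners',T((370,305),.052),T((490,360),.052))
print('plate back top', T((312,373),.038),T((448,437),.038))
print('plate front top', T((330,357),.038),T((462,422),.038))
print('stop back top', T((195,412),.052),T((360,505),.052))
E
```

```text
[array([320.4, 209.8]), array([329.6, 214.6]), array([333.5, 211.8])] [[321.  209.6]
 [330.4 213.4]
 [334.1 210.2]]
spacer offset in tool x,y and foot dz (scene): [-0.015  -0.0107 -0.0649] [ 0.2 -0.8 -0.2  0.2 -0.   0.6]
module face top corners [np.float64(-0.0039), np.float64(-0.0208)] [np.float64(-0.0078), np.float64(0.0263)]
plate back top [np.float64(0.0213), np.float64(-0.0234)] [np.float64(0.0167), np.float64(0.0301)]
plate front top [np.float64(0.0114), np.float64(-0.0245)] [np.float64(0.0083), np.float64(0.0286)]
stop back top [np.float64(0.0719), np.float64(-0.026)] [np.float64(0.0708), np.float64(0.0416)]
```

Spacer hangs straight in the grip, foot about 54 mm below the TCP. Now descend gently with force checks.

```bash
python3 -m handwheel '[[0,0,0,-0.02,0],[0,0,0,-0.032,0],[0,0,0,-0.032,0],[0,0,0,-0.032,0]]'
python3 -m handwheel '[[0,0,0,-0.002,0],[0,0,0,-0.004,0],[0,0,0,-0.004,0]]' | grep -E 'pos|ft'
python3 -m handwheel '[[0,0,0,-0.002,0],[0,0,0,-0.004,0],[0,0,0,-0.004,0]]' | grep -E 'pos|ft'
python3 -m handwheel '[[0,0,0,-0.002,0],[0,0,0,-0.003,0],[0,0,0,-0.003,0]]' | grep -E 'pos|ft'
```

```text
time_s: 5.97
tool_pos: [0.5093, -0.0787, 0.1103]
tcp_rot: [-3.14, 0.003, 0.284]
ft_force: [-0.8, 0.4, -1.4]
width: 0.257
finger_force: 30.0
tool_pos: [0.5104, -0.0791, 0.1078]
ft_force: [0.3, -0.6, -0.9]
tool_pos: [0.51, -0.079, 0.1032]
ft_force: [-0.2, -1.3, -0.9]
tool_pos: [0.51, -0.079, 0.1001]
ft_force: [-0.1, -0.4, -1.8]
```

```bash
for k in 1; do
python3 -m handwheel '[[0,0,0,-0.002,0],[0,0,0,-0.004,0],[0,0,0,-0.004,0]]' | grep -E 'pos|ft'
python3 -m handwheel '[[0,0,0,-0.002,0],[0,0,0,-0.004,0],[0,0,0,-0.004,0]]' | grep -E 'pos|ft'
python3 -m handwheel '[[0,0,0,-0.002,0],[0,0,0,-0.003,0],[0,0,0,-0.003,0]]' | grep -E 'pos|ft'
python3 -m handwheel '[[0,0,0,-0.001,0],[0,0,0,-0.002,0],[0,0,0,-0.002,0]]' | grep -E 'pos|ft'
done
```

```text
tool_pos: [0.5099, -0.0789, 0.0959]
ft_force: [0.7, 0.5, 0.1]
tool_pos: [0.5099, -0.0789, 0.0919]
ft_force: [-0.3, -0.8, -1.1]
tool_pos: [0.51, -0.079, 0.0892]
ft_force: [0.2, -0.8, -0.3]
tool_pos: [0.5098, -0.0792, 0.0874]
ft_force: [-1.9, -0.9, 0.1]
```

```bash
for k in 1; do
python3 -m handwheel '[[0,0,0,-0.001,0],[0,0,0,-0.002,0],[0,0,0,-0.002,0]]' | grep -E 'pos|ft'
python3 -m handwheel '[[0,0,0,-0.001,0],[0,0,0,-0.002,0],[0,0,0,-0.002,0]]' | grep -E 'pos|ft|rot'
done
```

```text
tool_pos: [0.5095, -0.0794, 0.0855]
ft_force: [-4.0, -1.4, 1.9]
tool_pos: [0.5097, -0.0793, 0.0834]
tcp_rot: [3.141, 0.001, 0.284]
ft_force: [-4.0, -1.5, 2.7]
```

```bash
for k in 1; do
python3 -m handwheel '[[0,-0.0005,-0.0001,-0.001,0],[0,-0.0007,-0.0002,-0.002,0],[0,-0.0007,-0.0002,-0.002,0]]' | grep -E 'pos|ft'
python3 -m handwheel '[[0,0,0,-0.001,0],[0,0,0,-0.002,0],[0,0,0,-0.002,0]]' | grep -E 'pos|ft'
python3 -m handwheel '[[0,0,0,-0.001,0],[0,0,0,-0.002,0],[0,0,0,-0.002,0]]' | grep -E 'pos|ft|rot'
done
```

```text
tool_pos: [0.5092, -0.0793, 0.0813]
ft_force: [-4.9, -1.9, 3.3]
tool_pos: [0.5092, -0.0791, 0.0788]
ft_force: [-4.3, -1.6, 1.1]
tool_pos: [0.5091, -0.079, 0.0767]
tcp_rot: [-3.141, 0.001, 0.284]
ft_force: [-3.7, -1.2, -1.6]
```

```bash
for k in 1; do
python3 -m handwheel '[[0,0,0,-0.002,0],[0,0,0,-0.004,0],[0,0,0,-0.004,0]]' | grep -E 'pos|ft'
python3 -m handwheel '[[0,0,0,-0.002,0],[0,0,0,-0.004,0],[0,0,0,-0.004,0]]' | grep -E 'pos|ft'
python3 -m handwheel '[[0,0,0,-0.001,0],[0,0,0,-0.002,0],[0,0,0,-0.002,0]]' | grep -E 'pos|ft|rot'
done
```

```text
tool_pos: [0.5092, -0.0791, 0.0727]
ft_force: [-4.5, -1.8, -2.9]
tool_pos: [0.5092, -0.0792, 0.0689]
ft_force: [-3.9, -1.9, -2.1]
tool_pos: [0.5093, -0.0792, 0.0673]
tcp_rot: [-3.141, 0.001, 0.284]
ft_force: [-4.8, -0.6, -0.2]
```

```bash
for k in 1; do
python3 -m handwheel '[[0,0,0,-0.001,0],[0,0,0,-0.001,0]]' | grep -E 'pos|ft'
python3 -m handwheel '[[0,0,0,-0.001,0],[0,0,0,-0.001,0]]' | grep -E 'pos|ft'
python3 -m handwheel '[[0,0,0,-0.001,0],[0,0,0,-0.001,0]]' | grep -E 'pos|ft|rot'
done
```

```text
tool_pos: [0.5093, -0.0793, 0.0664]
ft_force: [-4.6, -1.2, 0.0]
tool_pos: [0.5094, -0.0793, 0.0654]
ft_force: [-6.1, -1.3, 0.3]
tool_pos: [0.5095, -0.0793, 0.0646]
tcp_rot: [3.141, -0.0, 0.284]
ft_force: [-4.7, -0.9, 0.8]
```

Now nudge further down and toward the module until each is felt.

```bash
for k in 1; do
python3 -m handwheel '[[0,-0.0005,-0.0001,0,0],[0,-0.0005,-0.0001,0,0]]' | grep -E 'pos|ft'
python3 -m handwheel '[[0,-0.0005,-0.0001,0,0],[0,-0.0005,-0.0001,0,0]]' | grep -E 'pos|ft'
python3 -m handwheel '[[0,0,0,-0.001,0],[0,0,0,-0.001,0]]' | grep -E 'pos|ft|rot'
python3 -m handwheel '[[0,0,0,-0.0007,0],[0,0,0,-0.0007,0]]' | grep -E 'pos|ft|rot'
done
```

```text
tool_pos: [0.5092, -0.0793, 0.0646]
ft_force: [-4.2, -1.6, -0.3]
tool_pos: [0.5092, -0.0793, 0.0646]
ft_force: [-1.9, -0.6, -1.7]
tool_pos: [0.5092, -0.0793, 0.0645]
tcp_rot: [3.141, -0.002, 0.284]
ft_force: [-3.9, 0.3, 3.9]
tool_pos: [0.5092, -0.0793, 0.0645]
tcp_rot: [3.141, -0.002, 0.284]
ft_force: [-4.5, 0.0, 7.1]
```

Both base plate and module are felt (7 N down, z stalled). Release, then check it stays.

```bash

python3 -m handwheel '[[0,0,0,0.001,0],[0.05,0,0,0.001,0],[0.05,0,0,0.001,0],[0.05,0,0,0.001,0],[0.05,0,0,0.001,0]]'
python3 -m handwheel '[[0.05,0,0,0,0],[0.05,0,0,0.02,0],[0.05,0,0,0.06,0],[0.05,0,0,0.1,0],[0.05,0,0,0.1,0]]'
python3 -m handwheel '[[0.05,-0.04,0.1,0.04,0],[0.05,-0.08,0.15,0.04,0],[0.05,-0.08,0.18,0.04,0],[0.05,-0.08,0.18,0.04,0],[0.05,-0.08,0.18,0.04,0]]'
python3 - <<'E'
from h import *
a=grab_frame('scene')[:,:,::-1]; b=grab_frame('top')[:,:,::-1]
u,v=proj('scene',[.51,-.078,.05]).astype(int); p,q=proj('top',[.51,-.078,.05]).astype(int)
cv2.imwrite('pics/look4.png',np.hstack([cv2.resize(i,(400,480),interpolation=cv2.INTER_CUBIC) for i in (a[v-30:v+30,u-25:u+25],b[q-36:q+36,p-30:p+30])]))
E
```

```text
time_s: 11.3
tool_pos: [0.5091, -0.0793, 0.0638]
tcp_rot: [3.141, -0.001, 0.284]
ft_force: [-0.0, 0.3, 0.0]
width: 0.501
finger_force: 0.0
time_s: 11.72
tool_pos: [0.5133, -0.0806, 0.1732]
tcp_rot: [3.133, -0.015, 0.284]
ft_force: [0.5, -0.1, -0.2]
width: 0.533
finger_force: 0.0
time_s: 12.13
tool_pos: [0.4276, 0.1025, 0.2044]
tcp_rot: [-3.141, -0.002, 0.284]
ft_force: [0.1, 0.6, -1.1]
width: 0.532
finger_force: 0.0
```

View pics/look4.png

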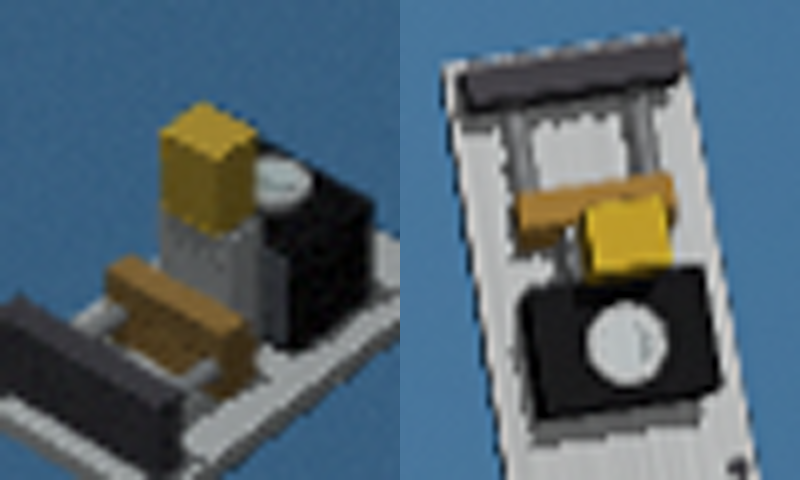

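The crop shows the yellow spacer upright in the gap between the brass plate and the module, with its grip top at (627,235). I'll check its offset numerically before handing in.

```bash
python3 - <<'E'
from h import *
p,q=proj('top',[.51,-.078,.05]).astype(int); c=np.array([.5066,-.0793]); a=.283
b=cv2.cvtColor(np.ascontiguousarray(grab_frame('top')[:,:,::-1]),cv2.COLOR_BGR2HSV)
f=lambda x,y:(p-30+(x-400)*60/400-.4,q-36+y*72/480-.4)
def T(x,y,z):
    d=at('top',f(x,y),z)[:2]-c; return np.round([d@[np.cos(a),np.sin(a)],d@[-np.sin(a),np.cos(a)]],4)
print('grip top corners',[T(*k,.092) for k in [(583,206),(660,196),(668,253),(592,260)]])
print('plate back top',T(517,195,.038),T(673,175,.038),'(23.4 before)')
E
```

```text
grip top corners [array([0.0128, 0.0103]), array([ 0.0124, -0.013 ]), array([-0.0048, -0.0124]), array([-0.0036,  0.0103])]
plate back top [0.0257 0.0245] [ 0.0248 -0.0254] (23.4 before)
```

```bash
python3 -c "
from cell import workorder; print(workorder.close_job())"
```

```text
the job is handed in; nothing more can be done
None
```

The yellow 15 mm spacer went in on the first try and I handed the job in: it is pushed down to the base plate, upright, about 1 mm off centre in y, with the sprung plate about 2 mm back, and the other three spacers are untouched in the stand (the hand-in returned no verdict).

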